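# Release the latched key on the bottle filler's console

### The arm

A 6-joint arm with a two-finger parallel gripper is mounted at the origin on the work surface. World frame = base frame: x ahead of the robot, y to its left, z up, the work surface at z = 0. Lengths are in m, angles in rad, forces in N, time in s.
With the tool pointing down it reaches from about 0.275 to 0.75 m from the base axis. Payload 10.2 kg.
Tool frame: the origin (TCP) lies between the finger pads; the fingertips stand 14 mm ahead of it and the grasp point (between the pads) lies 5 mm behind it (env.tip_extent is the distance from the TCP to the fingertips, in m); z points along the fingers, y is the line along which they close (so a half turn about z gives the same grasp; the last joint's range is limited). The gripper opens to 85 mm and grips with 20 to 120 N. Pads are 22 mm wide; open, the fingers measure 114 mm over their backs; the gripper's body (76 mm by 85 mm) begins 54 mm behind the grasp point. The pads swing forward as they close: fully open they stand 13 mm farther back than shut.
Start: joints at [0.941, 0.313, 1.498, -0, 1.331, -0.223], TCP at [0.208, 0.482, 0.245] pointing down, gripper open.
Joint ranges: [-2.94, 2.94], [-0.97, 2.17], [0.19, 2.56], [-1.23, 4.37], [0.02, 3.11], [-2.88, 2.88]. Speed limits (rad/s): [2.39, 2.39, 3.01, 3.14, 3.14, 3.14].

### API

Orientations are given as a unit quaternion [x, y, z, w].
In Python, from plant import monitor, viewer, env gives the robot as it stands.
- The arm moves only by the tool drive_tool, never from a script. Its argument "series" is a list of rows, each a list of 7 numbers: the finger opening in mm, from 0 to 85.4, then the shift along the tool's x, y, z in mm, then the turn, a rotation vector about the tool's x, y, z in rad. A call has 1 to 20 rows; each row shifts and turns the commanded pose from where the row before left it, along the tool's axes as they then stand; what a row does not reach is not made up. A row lasts 1/10 s, in which the tool goes at most 50 mm and 8.59 degrees, less where a joint would pass 70% of its speed; a pose out of reach is approached as far as the arm can. A call with a gripper value outside its range is refused whole. The fingers move at their own pace and stop on an object; the grip force is fixed at half the most. Time passes only in rows, so rows that do not move let the fingers close. It gives the time, the measured TCP pose, the force, the opening and the grip force at its end, in the units of the state.
- monitor.state(): the state, without advancing time (a new reading comes with each control period).
- viewer.snapshot(name): name is "side" or "top" or "wrist"; returns the picture (384x512x3 uint8, red, green, blue); there is no depth.
- viewer.camera_params(name): a dict with "camera_matrix" (3x3 intrinsics, pixels), "extrinsics" (4x4, takes a point from camera to world coordinates); the wrist camera has in their place "mount" (4x4, takes a point from camera to tool coordinates, whose origin is the TCP and whose axes are the flange's). Camera axes: x right, y down, z forward; pixel columns grow to the right and rows downward; lengths in m; the calibration is good to about 2 mm. A picture is of the moment at which its call begins: read the wrist's pose just before it. camera_params takes no time and is no camera call.
- env.finish_job(): hands the job in; it is judged then, once.
Trained networks look in the newest picture that a camera, given by its name, has taken for a name from the list of things; names that differ only in an ending like _2 or _b are one class to them, and where a whole thing is asked for, a point or a joint stands for the part that bears it (a point fixed in the world has none). Each returns a list of dicts, best first, with "conf" (0 to 1); they miss things now and then, are a little off and sometimes report something else, mostly with a low value. They report only what shows in the picture. A call takes as long as a camera call.
- viewer.search_frame(camera, query): "location" ([row, column] in pixels, amid what is visible of it).
- viewer.place_of(camera, query): "location" ([row, column] in pixels: a listed point, or the origin of a listed thing).
The state is a dict: "t": time; "qpos": joint angles; "qvel": joint speeds; "joint_efforts": joint torques, N m; "tool_pos": TCP position; "ee_rot": TCP orientation; "contact_force": force on the tool from outside, world axes, zero at the start; "wrist_torque": the same for the moment, N m; "grip_width": finger opening in m; "gripper_force": force on a finger pad.
Only numpy, scipy, OpenCV 4.12 (cv2) and the standard library are available. Lean on these libraries where they do the work, as an engineer would, in place of code of your own. Each camera call takes 0.05 s, during which the arm holds its last target. There are 200 camera calls.

### The job

One head of the four-head bottle filler was left shut off: its key on the console is still latched down, and the four keys look alike. With the closed fingertips tap each of the four keys lightly, one after another starting beside the round knob, to feel which one already sits lower; only then press that key right down and let go, so that it springs up and all four keys stand up. Do not push any of the other keys down to where it would latch, and leave the bottles and everything else where they stand.

Things in the scene. Friction and masses are not known exactly. Their poses are not given: they have to be found in the camera images.
- console: low white console of the four-head bottle filler, fixed: 200 mm deep (its x), 320 wide (its y), flat deck 75 mm above the table. Origin: centre of its underside, x away from the robot, z up. Four alike ivory keys in a row along y, 46 mm apart, 40 mm nearer the robot than its middle; round knob, 23 mm tall, 64 mm beyond the first key at the row's +y end; behind the row a flat display and a red stop 34 mm tall
- place_1 (a point): key place 1 of the row, counted from the knob: point on the deck under the middle of the key that stands there (75 mm above the table). Which of the keys a to d stands in which place differs from run to run
- place_2 (a point): key place 2 of the row, counted from the knob: point on the deck under the middle of the key that stands there (75 mm above the table)
- place_3 (a point): key place 3 of the row, counted from the knob: point on the deck under the middle of the key that stands there (75 mm above the table)
- place_4 (a point): key place 4 of the row, counted from the knob: point on the deck under the middle of the key that stands there (75 mm above the table)
- cap_a: cap of key a: plain ivory plastic, flat top 38 mm along the console's x and 29 mm along its y, black frame 4 mm high around it. Origin: centre of the cap's top face (it moves with the key); z up. A key that is up has its top 16 mm above the deck; a latched one 12.5 mm; bottomed 8 mm
- cap_b: cap of key b: plain ivory plastic, flat top 38 mm along the console's x and 29 mm along its y, black frame 4 mm high around it. Origin: centre of the cap's top face (it moves with the key); z up. A key that is up has its top 16 mm above the deck; a latched one 12.5 mm; bottomed 8 mm
- cap_c: cap of key c: plain ivory plastic, flat top 38 mm along the console's x and 29 mm along its y, black frame 4 mm high around it. Origin: centre of the cap's top face (it moves with the key); z up. A key that is up has its top 16 mm above the deck; a latched one 12.5 mm; bottomed 8 mm
- cap_d: cap of key d: plain ivory plastic, flat top 38 mm along the console's x and 29 mm along its y, black frame 4 mm high around it. Origin: centre of the cap's top face (it moves with the key); z up. A key that is up has its top 16 mm above the deck; a latched one 12.5 mm; bottomed 8 mm
- key_a (a joint): how far key a is down (m): 0 up, 0.0035 latched, 0.008 bottomed. Push-push key: the spring takes 3.5 N to start moving from up, about 5 N from latched, 7.5 N to bottom. Pressed to the stop (beyond 7 mm) and let go, a latched key springs up and a key that was up stays latched; a push to less than 6 mm changes nothing
- key_b (a joint): how far key b is down (m): 0 up, 0.0035 latched, 0.008 bottomed. Push-push key: the spring takes 3.5 N to start moving from up, about 5 N from latched, 7.5 N to bottom. Pressed to the stop (beyond 7 mm) and let go, a latched key springs up and a key that was up stays latched; a push to less than 6 mm changes nothing
- key_c (a joint): how far key c is down (m): 0 up, 0.0035 latched, 0.008 bottomed. Push-push key: the spring takes 3.5 N to start moving from up, about 5 N from latched, 7.5 N to bottom. Pressed to the stop (beyond 7 mm) and let go, a latched key springs up and a key that was up stays latched; a push to less than 6 mm changes nothing
- key_d (a joint): how far key d is down (m): 0 up, 0.0035 latched, 0.008 bottomed. Push-push key: the spring takes 3.5 N to start moving from up, about 5 N from latched, 7.5 N to bottom. Pressed to the stop (beyond 7 mm) and let go, a latched key springs up and a key that was up stays latched; a push to less than 6 mm changes nothing
- bottle_a: open amber glass bottle, 33 mm across, 78 mm tall, standing on the table near the console; origin at the centre of its underside; not part of the job
- bottle_b: a second open amber bottle, the same size; origin at the centre of its underside; not part of the job
- dropper_bottle: amber bottle closed with a black rubber dropper, 33 mm across, 103 mm tall; origin at the centre of its underside; not part of the job
- screw_cap: loose white screw cap, 38 mm across, 14 mm tall, lying on the console's deck behind the row; origin at the centre of its underside; not part of the job
- wash_bottle: white plastic bottle, 64 mm across, 165 mm tall, on the table beyond the knob end of the console; origin at the centre of its underside; not part of the job
- cup: white coffee mug, 72 mm across without its handle, 68 mm tall, on the table; origin at the centre of its underside; not part of the job
- carton: small cardboard carton, 50 x 75 x 40 mm tall, on the table beside the console; origin at the centre of its underside; not part of the job

How it is judged:
On the way, in this order (a step that is already met when the one before it is completed fails the run):
1. the key next to the knob is tapped (touched by the fingers with more than 0.5 N) (((horizontal distance between cap_a and place_1 below 0.01 m and contact force between the fingers and cap_a above 0.5 N) or (horizontal distance between cap_b and place_1 below 0.01 m and contact force between the fingers and cap_b above 0.5 N) or (horizontal distance between cap_c and place_1 below 0.01 m and contact force between the fingers and cap_c above 0.5 N) or (horizontal distance between cap_d and place_1 below 0.01 m and contact force between the fingers and cap_d above 0.5 N))), for 0.03 s.
2. the key second from the knob is tapped (touched by the fingers with more than 0.5 N) (((horizontal distance between cap_a and place_2 below 0.01 m and contact force between the fingers and cap_a above 0.5 N) or (horizontal distance between cap_b and place_2 below 0.01 m and contact force between the fingers and cap_b above 0.5 N) or (horizontal distance between cap_c and place_2 below 0.01 m and contact force between the fingers and cap_c above 0.5 N) or (horizontal distance between cap_d and place_2 below 0.01 m and contact force between the fingers and cap_d above 0.5 N))), for 0.03 s.
3. the key third from the knob is tapped (touched by the fingers with more than 0.5 N) (((horizontal distance between cap_a and place_3 below 0.01 m and contact force between the fingers and cap_a above 0.5 N) or (horizontal distance between cap_b and place_3 below 0.01 m and contact force between the fingers and cap_b above 0.5 N) or (horizontal distance between cap_c and place_3 below 0.01 m and contact force between the fingers and cap_c above 0.5 N) or (horizontal distance between cap_d and place_3 below 0.01 m and contact force between the fingers and cap_d above 0.5 N))), for 0.03 s.
4. the key farthest from the knob is tapped (touched by the fingers with more than 0.5 N) (((horizontal distance between cap_a and place_4 below 0.01 m and contact force between the fingers and cap_a above 0.5 N) or (horizontal distance between cap_b and place_4 below 0.01 m and contact force between the fingers and cap_b above 0.5 N) or (horizontal distance between cap_c and place_4 below 0.01 m and contact force between the fingers and cap_c above 0.5 N) or (horizontal distance between cap_d and place_4 below 0.01 m and contact force between the fingers and cap_d above 0.5 N))), for 0.03 s.
5. the latched key has been pressed and has sprung up: all four keys stand up (less than 1 mm down) (value of joint each of key_a, key_b, key_c, key_d below 0.001 m), for 0.2 s.
At the end, for the whole second after the job is handed in: All four keys stand up, each less than 1 mm down; the bottles, the screw cap, the cup and the carton are within 20 mm of where they stood (all of step 5 and distance of each of bottle_a, bottle_b, dropper_bottle, screw_cap, wash_bottle, cup, carton from where it was at the start of the episode below 0.02 m); the robot touches nothing.
It fails at once if a key that was up is pushed more than 5 mm down while another is still latched: that is no light tap ((value of joint key_a above 0.005 m and value of joint key_b above 0.0025 m) or (value of joint key_a above 0.005 m and value of joint key_c above 0.0025 m) or (value of joint key_a above 0.005 m and value of joint key_d above 0.0025 m) or (value of joint key_b above 0.005 m and value of joint key_a above 0.0025 m) or (value of joint key_b above 0.005 m and value of joint key_c above 0.0025 m) or (value of joint key_b above 0.005 m and value of joint key_d above 0.0025 m) or (value of joint key_c above 0.005 m and value of joint key_a above 0.0025 m) or (value of joint key_c above 0.005 m and value of joint key_b above 0.0025 m) or (value of joint key_c above 0.005 m and value of joint key_d above 0.0025 m) or (value of joint key_d above 0.005 m and value of joint key_a above 0.0025 m) or (value of joint key_d above 0.005 m and value of joint key_b above 0.0025 m) or (value of joint key_d above 0.005 m and value of joint key_c above 0.0025 m)).
It fails at once if a bystander is lifted, carried or knocked more than 20 mm from its place (distance of any of bottle_a, bottle_b, dropper_bottle, screw_cap, wash_bottle, cup, carton from where it was at the start of the episode above 0.02 m).
It also fails if it takes over 42 s, if anything falls off the work surface, if the arm or the gripper's body presses on something with over 40 N, if the wrist force passes 120 N, or if a joint passes its speed limit or range.

## Working session

There is one attempt and no reset: what is moved stays moved. The work goes in short steps, Python scripts to look and compute and a tool call to move; the robot and the scene stay as the last step left them, time stands still between calls to the robot, and variables do not carry over. Pictures are saved under pics/ and viewed, at most 10 in all, crops included, and the job is handed in when it is done.

Besides the shell and the picture viewer there is one more tool, called as name(argument=value, ...) on one line, values as JSON. drive_tool: Moves the arm, as the interface text tells. Its arguments: {"type":"object","properties":{"series":{"type":"array","items":{"type":"array","items":{"type":"number"}}}},"required":["series"]}

```bash
mkdir -p pics; cat > h.py <<'E'
from plant import monitor, viewer, env
import numpy as np, cv2
from scipy.spatial.transform import Rotation as R
def cam(name, s=None):
    p=viewer.camera_params(name); K=np.array(p["camera_matrix"])
    if "extrinsics" in p: return K,np.array(p["extrinsics"])
    T=np.eye(4); T[:3,:3]=R.from_quat(s["ee_rot"]).as_matrix(); T[:3,3]=s["tool_pos"]
    return K,T@np.array(p["mount"])
def ray(K,E,rc,z):
    d=E[:3,:3]@np.linalg.solve(K,[rc[1],rc[0],1]); o=E[:3,3]
    return o+d*(z-o[2])/d[2]
def proj(K,E,P):
    c=np.linalg.inv(E)@np.append(P,1); u=K@c[:3]; return u[:2]/u[2]
E
python3 - <<'E'
from h import *
s=monitor.state(); print(s["t"],s["tool_pos"],s["ee_rot"],s["contact_force"],env.tip_extent)
ims=[]
for n in ("top","side"):
    im=viewer.snapshot(n); cv2.imwrite(f"pics/{n}0.png",im[:,:,::-1])
    K,E=cam(n)
    for q,z in (("place_1",.075),("place_2",.075),("place_3",.075),("place_4",.075),("cap_a",.091),("console",0)):
        for d in viewer.place_of(n,q)[:4]:
            print(n,q,round(d["conf"],2),np.round(d["location"],1),np.round(ray(K,E,d["location"],z),4))
E
```

```text
0.0 [0.2075943  0.48194554 0.24472005] [ 2.02002631e-01  9.79384754e-01 -6.06050796e-04 -2.71114786e-04] [-0.63414116  0.02497244 -1.1858379 ] 0.014
top place_1 0.93 [205.9 235. ] [0.5164 0.0404 0.075 ]
top place_1 0.82 [192.6 268.6] [ 0.5454 -0.038   0.075 ]
top place_1 0.79 [206.8 212.5] [0.5156 0.0921 0.075 ]
top place_1 0.73 [203.1 251.3] [0.5219 0.0028 0.075 ]
top place_2 0.93 [205.9 235. ] [0.5164 0.0404 0.075 ]
top place_2 0.82 [192.6 268.6] [ 0.5454 -0.038   0.075 ]
top place_2 0.79 [206.8 212.5] [0.5156 0.0921 0.075 ]
top place_2 0.73 [203.1 251.3] [0.5219 0.0028 0.075 ]
top place_3 0.93 [205.9 235. ] [0.5164 0.0404 0.075 ]
top place_3 0.82 [192.6 268.6] [ 0.5454 -0.038   0.075 ]
top place_3 0.79 [206.8 212.5] [0.5156 0.0921 0.075 ]
top place_3 0.73 [203.1 251.3] [0.5219 0.0028 0.075 ]
top place_4 0.93 [205.9 235. ] [0.5164 0.0404 0.075 ]
top place_4 0.82 [192.6 268.6] [ 0.5454 -0.038   0.075 ]
top place_4 0.79 [206.8 212.5] [0.5156 0.0921 0.075 ]
top place_4 0.73 [203.1 251.3] [0.5219 0.0028 0.075 ]
top cap_a 0.58 [207.4 230.3] [0.5114 0.0506 0.091 ]
top cap_a 0.56 [178.  1
[... 647 characters left out ...]
92 [173.9 238.9] [0.4937 0.0928 0.075 ]
side place_3 0.88 [193.8 265.8] [0.5303 0.003  0.075 ]
side place_3 0.86 [184.4 252.5] [0.5121 0.0448 0.075 ]
side place_3 0.66 [204.9 273.3] [ 0.5327 -0.037   0.075 ]
side place_4 0.92 [173.9 238.9] [0.4937 0.0928 0.075 ]
side place_4 0.88 [193.8 265.8] [0.5303 0.003  0.075 ]
side place_4 0.86 [184.4 252.5] [0.5121 0.0448 0.075 ]
side place_4 0.66 [204.9 273.3] [ 0.5327 -0.037   0.075 ]
side cap_a 0.73 [164.7 240.4] [0.5033 0.1074 0.091 ]
side cap_a 0.65 [176.7 252.9] [0.5168 0.0544 0.091 ]
side cap_a 0.56 [187.5 261.4] [0.5221 0.0118 0.091 ]
side cap_a 0.46 [202.4 276.9] [ 0.5371 -0.0462  0.091 ]
side console 0.93 [200.8 264.7] [0.5479 0.0478 0.    ]
```

View pics/top0.png

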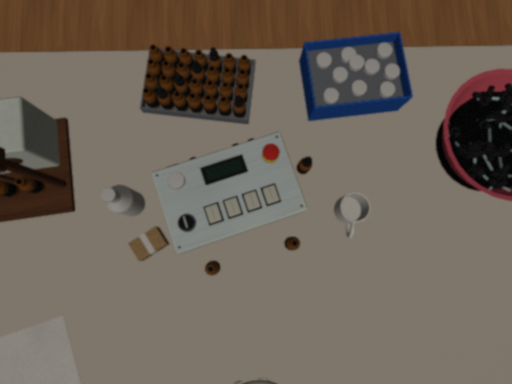

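View pics/side0.png

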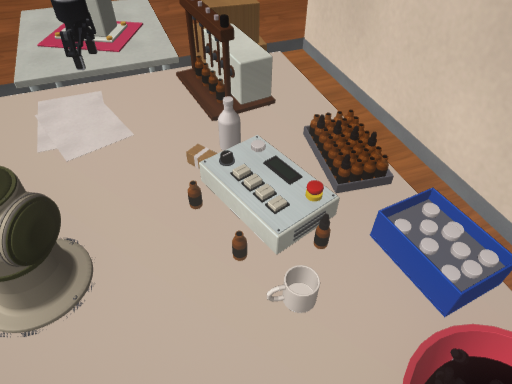

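The top view shows the knob at about (col 186, row 222). The keys are at about (213,213), (233,207), (252,201) and (271,195), running from the knob to the far end. The side view agrees, and all four caps are clear. I'll fit the row from pixels with sub-pixel cap centroids.

```bash
cat > fit.py <<'E'
from h import *
def caps(im,K,E,guess,z=.0905,rad=14,thr=None):
    g=im.min(2).astype(float); hsv=cv2.cvtColor(im,cv2.COLOR_RGB2HSV); out=[]
    return out
E
python3 - <<'E'
from h import *
im=cv2.imread("pics/top0.png"); K,E=cam("top")
px=[]
for c,r in ((213,213),(233,207),(252,201),(271,195)):
    g=cv2.cvtColor(im,cv2.COLOR_BGR2GRAY)[r-14:r+15,c-12:c+13]
    _,b=cv2.threshold(g,0,255,cv2.THRESH_BINARY+cv2.THRESH_OTSU)
    n,l,st,ce=cv2.connectedComponentsWithStats(b)
    k=l[14,12]; print(st[k],ce[k]); px.append((r-14+ce[k][1],c-12+ce[k][0]))
P=np.array([ray(K,E,p,.0905) for p in px]); print(P.round(4),np.linalg.norm(np.diff(P,axis=0),axis=1))
print("knob",ray(K,E,(222,186),.098),"wash",ray(K,E,(194,108),.165),"stop",ray(K,E,(152,271),.109))
u=P[0]-P[3];print("row angle",np.degrees(np.arctan2(u[1],u[0])))
print(cv2.resize(im[180:230,195:290],None,fx=7,fy=7).shape); cv2.imwrite("pics/crop.png",cv2.resize(im[180:230,175:290],None,fx=6,fy=6))
Km,Em=viewer.camera_params("wrist")["camera_matrix"],viewer.camera_params("wrist")["mount"];print(np.round(Em,3),Km)
E
```

```text
[  5   6  15  18 180] [11.91111111 14.23888889]
[  4   5  15  18 183] [11.18579235 13.74863388]
[  5   5  15  18 176] [11.52840909 13.30113636]
[  5   5  15  17 173] [11.56647399 13.11560694]
[[ 0.4993  0.0899  0.0905]
 [ 0.5129  0.0464  0.0905]
 [ 0.5264  0.0023  0.0905]
 [ 0.5395 -0.0413  0.0905]] [0.04562836 0.04608752 0.04558279]
knob [0.48066893 0.14898705 0.098     ] wash [0.53737657 0.2967816  0.165     ] stop [ 0.63296649 -0.04430792  0.109     ]
row angle 107.02961704057815
(350, 665, 3)
[[ 0.    -0.948 -0.32   0.082]
 [ 1.     0.     0.    -0.   ]
 [-0.    -0.32   0.948 -0.128]
 [ 0.     0.     0.     1.   ]] [[281.20167256   0.         254.63826347]
 [  0.         281.20167256 193.75376052]
 [  0.           0.           1.        ]]
```

drive_tool(series=[[0,-38.5,-22.2,0,0,0,0],[0,-38.5,-22.2,0,0,0,0],[0,-38.5,-22.2,0,0,0,0],[0,-38.5,-22.2,0,0,0,0],[0,-38.5,-22.2,0,0,0,0],[0,-38.5,-22.2,0,0,0,0],[0,-38.5,-22.2,0,0,0,0],[0,-38.5,-22.2,0,0,0,0],[0,-38.5,-22.2,0,0,0,0],[0,-38.5,-22.2,0,0,0,0],[0,-38.5,-22.2,0,0,0,0],[0,0,0,0,0,0,0.145],[0,0,0,0,0,0,0.145],[0,0,0,0,0,0,0.145],[0,0,0,0,0,0,0.145],[0,0,0,0,0,0,0.145],[0,0,0,0,0,0,0.145],[0,0,0,0,0,0,0],[0,0,0,0,0,0,0]])

```text
t: 2.6
tool_pos: [0.5, 0.0903, 0.2453]
ee_rot: [0.594, 0.804, -0.0, 0.0]
contact_force: [-0.1, 0.2, -0.2]
grip_width: 0.0001
gripper_force: 0.0
```

drive_tool(series=[[0,0,0,30,0,0,0],[0,0,0,30,0,0,0],[0,0,0,20,0,0,0],[0,0,0,0,0,0,0],[0,0,0,0,0,0,0]])

```text
t: 3.1
tool_pos: [0.5004, 0.0903, 0.166]
ee_rot: [0.595, 0.804, 0.0, 0.0]
contact_force: [0.2, 0.3, 0.5]
grip_width: 0.0002
gripper_force: 0.0
```

```bash
python3 - <<'E'
from h import *
s=monitor.state(); im=viewer.snapshot("wrist")[:,:,::-1].copy(); K,E=cam("wrist",s)
print(s["t"],s["tool_pos"],s["contact_force"])
for P in ([.4993,.0899,.091],[.5129,.0464,.091],[.5264,.0023,.091],[.5395,-.0413,.091]):
    u=proj(K,E,P);print(u); cv2.drawMarker(im,tuple(int(round(v)) for v in u),(0,0,255),cv2.MARKER_CROSS,10,1)
cv2.imwrite("pics/w1.png",im)
E
```

```text
3.1 [0.50040072 0.09028997 0.16602802] [0.17083893 0.32686197 0.49071604]
[253.18577707 210.40282416]
[253.66905167 261.35887312]
[253.78946177 306.83385552]
[253.64245235 346.71710234]
```

View pics/w1.png

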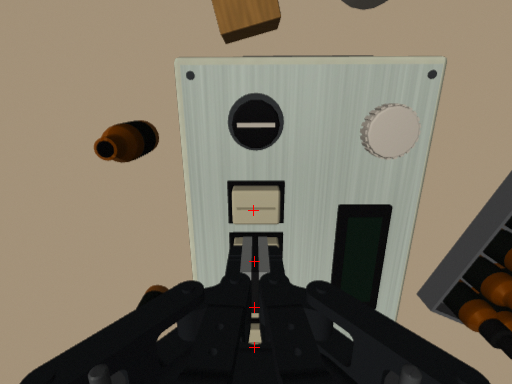

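The wrist view shows key 1's cap at (256,205), against my projection of (253,210). That is about 1 mm off, so the place is good.

drive_tool(series=[[0,0,0,25,0,0,0],[0,0,0,25,0,0,0],[0,0,0,8,0,0,0],[0,0,0,0,0,0,0],[0,0,0,0,0,0,0]])

```text
t: 3.65
tool_pos: [0.5009, 0.0903, 0.1087]
ee_rot: [0.596, 0.803, 0.001, 0.001]
contact_force: [0.1, 0.1, 0.0]
grip_width: -0.0002
gripper_force: 0.0
```

drive_tool(series=[[0,0,0,1.5,0,0,0],[0,0,0,0,0,0,0],[0,0,0,0,0,0,0]])

```text
t: 3.95
tool_pos: [0.5003, 0.0903, 0.1063]
ee_rot: [0.596, 0.803, 0.0, 0.0]
contact_force: [-0.4, -0.5, -0.2]
grip_width: 0.0003
gripper_force: 0.0
```

drive_tool(series=[[0,0,0,1.5,0,0,0],[0,0,0,0,0,0,0],[0,0,0,0,0,0,0]])

```text
t: 4.25
tool_pos: [0.5003, 0.0903, 0.1046]
ee_rot: [0.596, 0.803, 0.0, 0.0]
contact_force: [0.1, -0.5, 3.6]
grip_width: -0.0
gripper_force: 1.7
```

Key 1 pushes back with 3.6 N at TCP z 0.1046, which matches a key that is up. On to key 2.

drive_tool(series=[[0,0,0,-12,0,0,0],[0,-23,0,0,0,0,0],[0,-23,0,0,0,0,0],[0,0,0,10,0,0,0],[0,0,0,0,0,0,0],[0,0,0,0,0,0,0]])

```text
t: 4.85
tool_pos: [0.513, 0.0469, 0.1062]
ee_rot: [0.596, 0.803, -0.0, -0.0]
contact_force: [0.3, -0.7, -0.5]
grip_width: 0.0001
gripper_force: 0.0
```

drive_tool(series=[[0,0,0,2,0,0,0],[0,0,0,0,0,0,0],[0,0,0,0,0,0,0]])

```text
t: 5.15
tool_pos: [0.5134, 0.0468, 0.1046]
ee_rot: [0.596, 0.803, 0.0, 0.0]
contact_force: [-1.4, 1.7, 3.2]
grip_width: 0.0002
gripper_force: 1.6
```

Key 2 gives 3.2 N at the same height, so it is up too. On to key 3.

drive_tool(series=[[0,0,0,-12,0,0,0],[0,-23,0,0,0,0,0],[0,-23,0,0,0,0,0],[0,0,0,10,0,0,0],[0,0,0,0,0,0,0],[0,0,0,0,0,0,0]])

```text
t: 5.75
tool_pos: [0.5263, 0.0029, 0.1063]
ee_rot: [0.596, 0.803, -0.0, -0.0]
contact_force: [-0.0, -0.7, -0.3]
grip_width: 0.0003
gripper_force: 0.0
```

drive_tool(series=[[0,0,0,2,0,0,0],[0,0,0,0,0,0,0],[0,0,0,0,0,0,0]])

```text
t: 6.05
tool_pos: [0.5268, 0.0028, 0.1047]
ee_rot: [0.596, 0.803, 0.0, 0.0]
contact_force: [-0.5, 3.1, 2.7]
grip_width: 0.0004
gripper_force: 1.6
```

Key 3 is up, at 2.7 N. On to key 4.

drive_tool(series=[[0,0,0,-12,0,0,0],[0,-23,0,0,0,0,0],[0,-23,0,0,0,0,0],[0,0,0,10,0,0,0],[0,0,0,0,0,0,0],[0,0,0,0,0,0,0]])

```text
t: 6.65
tool_pos: [0.5397, -0.0411, 0.1063]
ee_rot: [0.596, 0.803, -0.0, -0.0]
contact_force: [0.1, 0.4, -0.2]
grip_width: -0.0002
gripper_force: 0.0
```

drive_tool(series=[[0,0,0,2,0,0,0],[0,0,0,0,0,0,0],[0,0,0,0,0,0,0]])

```text
t: 6.95
tool_pos: [0.54, -0.0415, 0.1044]
ee_rot: [0.596, 0.803, 0.0, 0.0]
contact_force: [-0.5, -0.1, 0.2]
grip_width: 0.0002
gripper_force: 0.0
```

There is no contact at 0.1044, so key 4 sits lower. I'll step down until it answers.

drive_tool(series=[[0,0,0,2,0,0,0],[0,0,0,0,0,0,0],[0,0,0,0,0,0,0]])

```text
t: 7.25
tool_pos: [0.54, -0.0418, 0.1023]
ee_rot: [0.596, 0.803, -0.0, -0.0]
contact_force: [0.2, 0.4, -0.2]
grip_width: 0.0002
gripper_force: 0.0
```

drive_tool(series=[[0,0,0,1.5,0,0,0],[0,0,0,0,0,0,0],[0,0,0,0,0,0,0]])

```text
t: 7.55
tool_pos: [0.5402, -0.0418, 0.1011]
ee_rot: [0.596, 0.803, 0.0, 0.0]
contact_force: [-1.2, -0.4, 4.2]
grip_width: 0.0001
gripper_force: 2.2
```

Contact comes 3.5 mm lower than on the other three, so key 4 is the latched one. Press it right down.

drive_tool(series=[[0,0,0,2,0,0,0],[0,0,0,2,0,0,0],[0,0,0,1,0,0,0],[0,0,0,0,0,0,0],[0,0,0,0,0,0,0]])

```text
t: 8.05
tool_pos: [0.5402, -0.0418, 0.097]
ee_rot: [0.596, 0.803, 0.0, 0.0]
contact_force: [-3.6, 0.9, 13.7]
grip_width: -0.0
gripper_force: 6.8
```

It bottomed with 13.7 N at 0.097. Release, rise, then re-tap lightly to check; 3.5 mm separates up from latched.

drive_tool(series=[[0,0,0,-5,0,0,0],[0,0,0,-7,0,0,0],[0,0,0,0,0,0,0],[0,0,0,0,0,0,0],[0,0,0,0,0,0,0],[0,0,0,4.5,0,0,0],[0,0,0,0,0,0,0],[0,0,0,0,0,0,0]])

```text
t: 8.85
tool_pos: [0.5402, -0.0418, 0.1034]
ee_rot: [0.596, 0.803, 0.0, 0.0]
contact_force: [0.5, -0.2, 3.2]
grip_width: 0.0003
gripper_force: 1.9
```

Contact at 0.1034 with 3.2 N, where a latched key gave nothing, so key 4 now stands up. Retreat and look.

drive_tool(series=[[0,0,0,-20,0,0,0],[0,0,0,-40,0,0,0],[0,0,0,-40,0,0,0],[0,0,0,-20,0,0,0],[0,0,0,0,0,0,0],[0,0,0,0,0,0,0],[0,0,0,0,0,0,0]])

```text
t: 9.55
tool_pos: [0.5395, -0.0416, 0.2217]
ee_rot: [0.596, 0.803, -0.0, -0.001]
contact_force: [-0.1, 0.6, -0.6]
grip_width: 0.0
gripper_force: 0.0
```

```bash
python3 - <<'E'
from h import *
s=monitor.state(); print(s["t"],s["tool_pos"],s["contact_force"])
im=viewer.snapshot("side")[:,:,::-1]; cv2.imwrite("pics/side1.png",cv2.resize(im[110:310,170:370],None,fx=3,fy=3))
E
```

```text
9.55 [ 0.53947015 -0.04159659  0.22170988] [-0.14812459  0.61358083 -0.59269149]
```

View pics/side1.png

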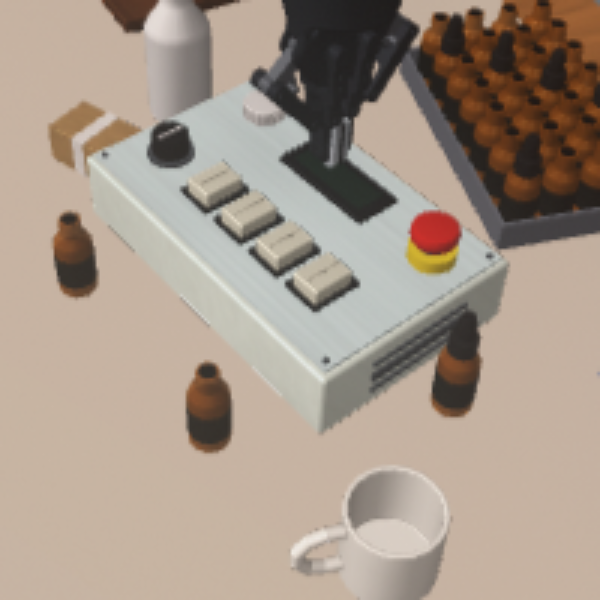

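The crop shows all four keys standing alike, from (217,187) to (323,280). The bottles, cup, carton and screw cap are in place, and the gripper is clear above the console.

```bash
python3 -c "
from plant import env
print(env.finish_job())"
```

```text
the job is handed in; nothing more can be done
None
```

I tapped all four keys in order from the knob, found the one farthest from it latched, pressed it down and let it spring up, and handed the job in with all four keys up and nothing else moved; no verdict was returned.

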